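Clamp the loose test tile in the spray rack

TASK

In the row of four small clamp stations on the plywood board, one glaze test tile still stands loose, its rubber jaw pad well clear of it and its knob bar pointing straight at the tile. Turn that station's black knob clockwise, by the knob alone and taking a fresh grip as needed, until the pad has pushed the tile back against its stop and is pressed about halfway in on its springs, then let go; do not screw it up so hard that the pad bottoms and the tile could crack, and do not brush the neighbouring stations.

Things in the scene. Friction and masses are not known exactly. Their poses are not given: they have to be found in the camera images.
- rack: Plywood board 200 x 380 x 12 mm, fixed; origin at the centre of its underside, x along its short side from the knobs at the front to the tiles behind, y along the row, z up. Four clamp stations stand on it side by side, 64 mm apart, in any order; a needle tool lies on its +y end.
- station_loose: The station to work on: aluminium base 165 x 54 x 12 mm on the board, axes parallel to the board's, origin at the centre of its underside. Front to back (+x): grey gear block 42 x 42 mm, top 58 mm above the origin, with the knob on it (axis x = -58 mm, y = 0); jaw with rubber pad; tile between two low guides; dark steel stop block.
- knob_loose_grip (a point): Grip point of the knob to turn: on its upright axis, at mid height of its black grip bar (38 mm long, 11 mm thick, 24 mm high: 12 mm above and below this point), 80 mm above the station's origin. The point turns with the knob: x along the bar (white dot at the +x end), z up. The neighbouring knobs' axes are 64 mm away.
- knob_loose (a joint): Angle of that knob in rad: 0 at the start (bar along the station's x), growing clockwise seen from above, up to 3.2. It drives the jaw towards the tile, 12 mm per rad. Friction about 0.25 Nm; it stays where it is left. The tile meets its stop, which is hand-set and whose place is not told, at some angle between 1.5 and 2.5 rad.
- jaw_loose: Steel jaw, driven along the station's x by the knob, origin at the station's origin at the start. Its upright head carries, towards the tile, a rubber pad 28 mm wide on two sprung pins (face at x = -20 mm). The pad gives 3 mm at 6 N per mm: 9 N halfway (adds 0.11 Nm at the knob), 18 N when it bottoms, then the force climbs steeply. Not to be touched.
- tile_loose: The loose L-shaped fired-clay tile, 30 (x) x 34 (y) x 61 mm, about 60 g; origin at the centre of its underside, foot (8 mm high) towards the pad, upright plate at its +x end. It stands on the station's base and slides easily along the station's x.
- station_a: Neighbouring station of the same build and sizes as station_loose (origin, axes, knob axis and grip height alike), its tile already clamped, its knob bar at another angle. Not to be touched.
- station_b: Neighbouring station of the same build and sizes as station_loose (origin, axes, knob axis and grip height alike), its tile already clamped, its knob bar at another angle. Not to be touched.
- station_c: Neighbouring station of the same build and sizes as station_loose (origin, axes, knob axis and grip height alike), its tile already clamped, its knob bar at another angle. Not to be touched.
- tile_a: Test tile like the loose one (same size, origin and axes), already clamped in station_a. To be left alone.
- tile_b: Test tile like the loose one (same size, origin and axes), already clamped in station_b. To be left alone.
- tile_c: Test tile like the loose one (same size, origin and axes), already clamped in station_c. To be left alone.
Not all that is in view belongs to the job. What is shaped like the tile_loose but yellow is not meant.

How it is judged:
At the end, for the whole second after the job is handed in: The loose tile stands upright (within 0.1 rad) and at rest, clamped between pad and stop with 4 to 27 N of pad force (halfway in is 9 N), and the knob is released with the jaw at rest (contact force between jaw_loose and tile_loose between 4 and 27 N and angle between tile_loose's own z axis and vertical below 0.1 rad and linear speed of tile_loose below 0.01 m/s and linear speed of jaw_loose below 0.005 m/s); the robot touches nothing.
It fails at once if the robot brushes a neighbouring station (knob, jaw or tile) with more than 1 N (contact force between any of the arm, the fingers and station_a above 1 N or contact force between any of the arm, the fingers and station_b above 1 N or contact force between any of the arm, the fingers and station_c above 1 N).
It fails at once if the tile is squeezed with more than 35 N (contact force between jaw_loose and tile_loose above 35 N).
It fails at once if the robot pushes the jaw, its pad or the tile with more than 1 N instead of turning the knob (contact force between any of the arm, the fingers and jaw_loose above 1 N or contact force between any of the arm, the fingers and tile_loose above 1 N).
It fails at once if a neighbouring tile is shifted more than 4 mm (distance of any of tile_a, tile_b, tile_c from where it was at the start of the episode above 0.004 m).
It also fails if it takes over 61 s, if anything falls off the work surface, if the arm or the gripper's body presses on something with over 40 N, if the wrist force passes 120 N, or if a joint passes its speed limit or range.

ROBOT

A 6-joint arm with a two-finger parallel gripper is mounted at the origin on a cart in front of the work surface, level with it; the furniture and walls round the work are solid. World frame = base frame: x ahead of the robot, y to its left, z up, the work surface at z = 0. Lengths are in m, angles in rad, forces in N, time in s.
With the tool pointing down it reaches from about 0.425 to 0.95 m from the base axis. Payload 3.5 kg.
Tool frame: the origin (TCP) lies midway between the tips of the shut fingers; the grasp point (between the pads) lies robot.grasp_offset behind it (robot.grasp_offset is the distance from the TCP to the grasp point, in m); z points along the fingers, y is the line along which they close (so a half turn about z gives the same grasp; the last joint's range is limited). The gripper opens to 85 mm and grips with 20 to 120 N. Pads are 22 mm wide; open, the fingers measure 114 mm over their backs; the gripper's body (76 mm by 85 mm) begins 54 mm behind the grasp point. The pads swing forward as they close: fully open they stand 13 mm farther back than shut.
Start: joints at [1.142, 0.286, 1.577, -0, 1.279, -0.15], TCP at [0.186, 0.649, 0.231] pointing down, gripper open.
Joint ranges: [-2.77, 2.77], [-0.9, 2.22], [0.21, 2.48], [-1.53, 4.67], [0.24, 2.81], [-2.84, 2.84]. Speed limits (rad/s): [2.79, 2.79, 3.14, 3.14, 3.14, 3.14].

INTERFACE

Orientations are given as a 3x3 rotation matrix whose columns are the frame's x, y, z axes.
In Python, from cell import robot gives the robot as it stands.
- The arm moves only by the tool move_arm, never from a script. Its argument "plan" is a list of rows, each a list of 7 numbers: the shift along the tool's x, y, z each as a share of 0.3 m, from -1 to 1, then the turn, a rotation vector about the tool's x, y, z each as a share of 360 degrees, from -1 to 1, then the opening, from 0 (shut) to 1 (fully open). A call has 1 to 12 rows; each row is the pose to reach, as a shift and turn from the pose commanded when the call began, along the tool's axes at that moment, turning the shorter way round; what a row does not reach only later rows make up. A row lasts 1/10 s, in which the tool goes at most 50 mm and 8.59 degrees, less where a joint would pass 70% of its speed; a pose out of reach is approached as far as the arm can. A call with a number of a shift or a turn outside -1 to 1 is refused whole. A call with a gripper value outside its range is refused whole. The fingers move at their own pace and stop on an object; the grip force is fixed at half the most. Time passes only in rows, so rows that repeat a pose let the fingers close. It gives the time, the measured TCP pose, the force, the opening and the grip force at its end, in the units of the state.
- robot.read_state(): the state, without advancing time (a new reading comes with each control period).
- robot.snapshot(name): name is "scene" or "side" or "wrist"; returns a dict with "image" (480x640x3 uint8, red, green, blue), "depth" (480x640 float32, m along the optical axis (not along the pixel's ray), 0 where there is no reading), "fov_y" (degrees; the focal length in pixels is half the picture's height over the tangent of half this angle, whatever the lens; pixels are square), "cx", "cy" (the principal point, pixels), "origin" and "orientation" of the camera in the world; the wrist camera has in their place "T_tool_cam" (4x4, takes a point from camera to tool coordinates, whose origin is the TCP and whose axes are the flange's). Camera axes: x right, y up, looking along -z (the intrinsics and any distortion apply to the point x, -y, -z); pixel columns grow to the right and rows downward; lengths in m; the calibration is good to about 2 mm. A picture is of the moment at which its call begins: read the wrist's pose just before it.
- robot.sign_off(): hands the job in; it is judged then, once.
The state is a dict: "time": time; "qpos": joint angles; "qd": joint speeds; "joint_torque": joint torques, N m; "tool_pos": TCP position; "orientation": TCP orientation; "force": force on the tool from outside, world axes, zero at the start; "ft_torque": the same for the moment, N m; "grip_width": opening from 0.0 (shut) to 1.0 (fully open); "finger_force": force on a finger pad.
Only numpy, scipy, OpenCV 4.12 (cv2) and the standard library are available. Lean on these libraries where they do the work, as an engineer would, in place of code of your own. Each camera call takes 0.05 s, during which the arm holds its last target. There are 200 camera calls.

## Working session

There is one attempt and no reset: what is moved stays moved. The work goes in short steps, Python scripts to look and compute and a tool call to move; the robot and the scene stay as the last step left them, time stands still between calls to the robot, and variables do not carry over. Pictures are saved under pics/ and viewed, at most 10 in all, crops included, and the job is handed in when it is done.

Besides the shell and the picture viewer there is one more tool, called after ">>>" by a JSON object that holds its "name" and its "arguments". move_arm: Moves the arm, as the interface text tells. Its arguments: {"type":"object","properties":{"plan":{"type":"array","items":{"type":"array","items":{"type":"number","minimum":-1,"maximum":1}}}},"required":["plan"]}

```bash
mkdir -p pics; cat > h.py <<'E'
import numpy as np, cv2
from cell import robot
def cast(s,u,v,z,R=None,o=None):
    f=240/np.tan(np.radians(s["fov_y"])/2)
    R=np.array(s["orientation"]) if R is None else R
    o=np.array(s["origin"]) if o is None else o
    d=R@np.array([(u-s["cx"])/f,-(v-s["cy"])/f,-1.])
    return o+d*(z-o[2])/d[2]
def pts(s,R=None,o=None):
    f=240/np.tan(np.radians(s["fov_y"])/2)
    R=np.array(s["orientation"]) if R is None else R
    o=np.array(s["origin"]) if o is None else o
    v,u=np.mgrid[0:480,0:640]; d=s["depth"]
    return np.stack([(u-s["cx"])/f*d,-(v-s["cy"])/f*d,-d],-1)@R.T+o
def wcam(s,st):
    T=np.array(s["T_tool_cam"]);Rt=np.array(st["orientation"])
    return Rt@T[:3,:3], np.array(st["tool_pos"])+Rt@T[:3,3]
def save(n,im): cv2.imwrite("pics/"+n+".png",cv2.cvtColor(im,cv2.COLOR_RGB2BGR))
E
python3 - <<'E'
from h import *
st=robot.read_state();print(st["tool_pos"],st["orientation"],st["time"],robot.grasp_offset)
for n in("scene","side","wrist"):
    s=robot.snapshot(n);save(n,s["image"]);print(n,s.get("origin"),s["fov_y"],[k for k in s])
    np.save(n+".npy",s,allow_pickle=True)
E
```

```text
[0.18546419 0.64833807 0.22992832] [[-9.61382534e-01  2.75213830e-01 -9.85165299e-04]
 [ 2.75215373e-01  9.61380133e-01 -2.17660302e-03]
 [ 3.48087095e-04 -2.36368076e-03 -9.99997146e-01]] 0.0 0.0187
scene [ 0.02802334 -0.30187352  0.68190292] 52.166699939004154 ['image', 'depth', 'fov_y', 'cx', 'cy', 'origin', 'orientation']
side [0.45506859 0.78857911 0.53961365] 53.04521123539102 ['image', 'depth', 'fov_y', 'cx', 'cy', 'origin', 'orientation']
wrist None 61.897564021394615 ['image', 'depth', 'fov_y', 'cx', 'cy', 'T_tool_cam']
```

View pics/scene.png

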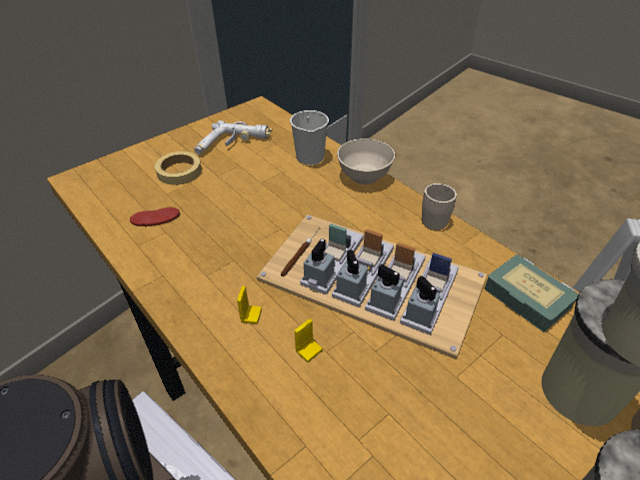

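View pics/side.png

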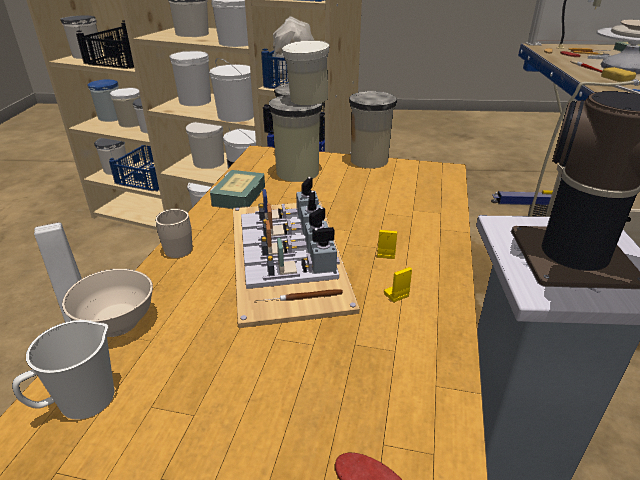

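The scene view shows the board with its corner screws at about (308,219), (264,276), (481,275) and (454,348). The knobs are at about (319,250), (351,262), (388,276) and (427,288). I'll measure them and zoom in.

```bash
python3 - <<'E'
from h import *
s=np.load("scene.npy",allow_pickle=True).item()
P=pts(s)
for u,v in[(308,219),(264,276),(481,275),(454,348)]: print(cast(s,u,v,.012).round(3))
m=((s["image"].max(-1)<60)&(P[...,2]>.06)&(P[...,2]<.12)&(P[...,0]>.4)&(P[...,0]<.9)).astype(np.uint8)
n,l,t,c=cv2.connectedComponentsWithStats(m)
for i in range(1,n):
    if t[i,4]>20: 
        q=P[l==i]; top=q[q[:,2]>.094]; print(t[i],c[i].round(), q[:,2].max().round(3), top.mean(0).round(4), [k.round(3) for k in cv2.fitEllipse((top[:,:2]*1000).astype(np.float32))] if len(top)>5 else 0)
im=cv2.resize(s["image"][205:355,255:490],None,fx=3.4,fy=3.4,interpolation=cv2.INTER_CUBIC)
save("crop",im)
E
```

```text
[0.604 0.214 0.012]
[0.43  0.172 0.012]
[ 0.688 -0.135  0.012]
[ 0.514 -0.175  0.012]Traceback (most recent call last):
  File "<stdin>", line 9, in <module>
AttributeError: 'tuple' object has no attribute 'round'. Did you mean: 'count'?
```

```bash
python3 - <<'E'
from h import *
s=np.load("scene.npy",allow_pickle=True).item()
P=pts(s)
m=((s["image"].max(-1)<60)&(P[...,2]>.06)&(P[...,2]<.12)&(P[...,0]>.4)&(P[...,0]<.9)).astype(np.uint8)
n,l,t,c=cv2.connectedComponentsWithStats(m)
for i in range(1,n):
    if t[i,4]>20: 
        q=P[l==i]; top=q[q[:,2]>q[:,2].max()-.004]; print(t[i],c[i].round(), q[:,2].max().round(3), top.mean(0).round(4), cv2.minAreaRect((top[:,:2]*1000).astype(np.float32)))
im=cv2.resize(s["image"][205:355,255:490],None,fx=3.4,fy=3.4,interpolation=cv2.INTER_CUBIC)
save("crop",im)
E
```

```text
[312 240  14  22 203] [318. 251.] 0.104 [0.4819 0.0839 0.1025] ((483.5977783203125, 84.55436706542969), (35.44632339477539, 10.156571388244629), 10.231045722961426)
[347 250  12  25 199] [352. 263.] 0.105 [0.4996 0.0241 0.1028] ((498.8845520019531, 23.220714569091797), (36.23548126220703, 10.071860313415527), 54.298912048339844)
[430 256  20  15 133] [440. 264.] 0.084 [ 0.609  -0.0788  0.0816] ((609.3004760742188, -81.27934265136719), (1.9978429079055786, 28.193798065185547), 9.866908073425293)
[378 265  21  21 299] [388. 276.] 0.105 [ 0.5122 -0.0376  0.1028] ((513.151611328125, -39.5546989440918), (9.086353302001953, 36.7977294921875), 0.9560767412185669)
[417 277  20  24 298] [425. 289.] 0.105 [ 0.5268 -0.1014  0.1028] ((526.8569946289062, -102.30938720703125), (36.03657531738281, 10.005967140197754), 69.21857452392578)
```

View pics/crop.png

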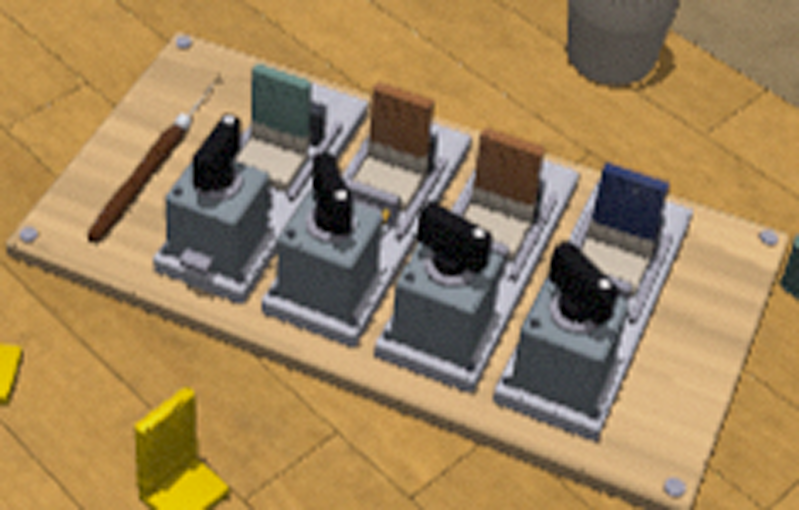

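The loose station is the green-tile one at the board's +y end. Its bar points along board x, and its knob axis is near (0.483, 0.084). Next I'll work out the hover move.

```bash
cat >> h.py <<'E'
from scipy.spatial.transform import Rotation as Ro
def to(target,yang):   # tool y world angle (deg), pointing down
    st=robot.read_state();R=np.array(st["orientation"]);a=np.radians(yang)
    y=np.array([np.cos(a),np.sin(a),0]);z=np.array([0,0,-1.]);G=np.stack([np.cross(y,z),y,z],1)
    print("t",st["time"],"shift",(R.T@(np.array(target)-st["tool_pos"])/.3).round(4),"turn",(Ro.from_matrix(R.T@G).as_rotvec()/2/np.pi).round(4))
E
python3 - <<'E'
from h import *
print(np.load("wrist.npy",allow_pickle=True).item()["T_tool_cam"])
to([.485,.083,.23],103.3)
E
```

```text
[[-4.82828681e-04  9.44914679e-01  3.27316385e-01  8.26072262e-02]
 [ 9.99999603e-01  7.01147297e-04 -5.48997518e-04 -1.73822824e-05]
 [-7.48252812e-04  3.27315990e-01 -9.44914643e-01 -1.43009270e-01]
 [ 0.00000000e+00  0.00000000e+00  0.00000000e+00  1.00000000e+00]]
t 0.15 shift [-1.4785 -1.5373  0.0032] turn [-0.0003 -0.0001 -0.0813]
```

>>> {"name": "move_arm", "arguments": {"plan": [[-0.74, -0.77, 0, 0, 0, 0, 0.36], [-0.74, -0.77, 0, 0, 0, 0, 0.36], [-0.74, -0.77, 0, 0, 0, 0, 0.36], [-0.74, -0.77, 0, 0, 0, 0, 0.36], [-0.74, -0.77, 0, 0, 0, 0, 0.36], [-0.74, -0.77, 0, 0, 0, 0, 0.36], [-0.74, -0.77, 0, 0, 0, 0, 0.36], [-0.74, -0.77, 0, 0, 0, 0, 0.36], [-0.74, -0.77, 0, 0, 0, 0, 0.36], [-0.74, -0.77, 0, 0, 0, 0, 0.36]]}}

```text
time: 1.15
tool_pos: [0.3351, 0.3666, 0.2313]
orientation: [[-0.962, 0.274, -0.0], [0.274, 0.962, 0.0], [0.0, 0.0, -1.0]]
force: [-0.8, -0.1, 0.2]
grip_width: 0.361
finger_force: 0.0
```

>>> {"name": "move_arm", "arguments": {"plan": [[-0.74, -0.77, 0, 0, 0, -0.0813, 0.36], [-0.74, -0.77, 0, 0, 0, -0.0813, 0.36], [-0.74, -0.77, 0, 0, 0, -0.0813, 0.36], [-0.74, -0.77, 0, 0, 0, -0.0813, 0.36], [-0.74, -0.77, 0, 0, 0, -0.0813, 0.36], [-0.74, -0.77, 0, 0, 0, -0.0813, 0.36], [-0.74, -0.77, 0, 0, 0, -0.0813, 0.36], [-0.74, -0.77, 0, 0, 0, -0.0813, 0.36], [-0.74, -0.77, 0, 0, 0, -0.0813, 0.36], [-0.74, -0.77, 0, 0, 0, -0.0813, 0.36], [-0.74, -0.77, 0, 0, 0, -0.0813, 0.36], [-0.74, -0.77, 0, 0, 0, -0.0813, 0.36]]}}

```text
time: 2.35
tool_pos: [0.485, 0.084, 0.2313]
orientation: [[-0.973, -0.232, -0.0], [-0.232, 0.973, 0.0], [0.0, 0.0, -1.0]]
force: [0.3, 0.4, -0.4]
grip_width: 0.361
finger_force: 0.0
```

```bash
cat > look.py <<'E'
from h import *
import sys
st=robot.read_state();s=robot.snapshot("wrist");R,o=wcam(s,st);P=pts(s,R,o)
np.save("w.npy",dict(s=s,R=R,o=o,st=st),allow_pickle=True)
save(sys.argv[1],s["image"])
print(st["time"],np.round(st["tool_pos"],4),st["qpos"],st["grip_width"],st["force"],st["ft_torque"])
m=((s["image"].max(-1)<70)&(P[...,2]>.1)&(P[...,2]<.11)).astype(np.uint8)
n,l,t,c=cv2.connectedComponentsWithStats(m)
for i in range(1,n):
    if t[i,4]>100:
        v,u=np.nonzero(l==i); q=np.array([cast(s,a,b,.104,R,o)[:2]*1000 for a,b in zip(u,v)],np.float32)
        print(t[i],P[l==i][:,2].mean().round(4),cv2.minAreaRect(q))
E
python3 look.py w1
```

```text
2.35 [0.485  0.084  0.2313] [-3.50939308e-02 -1.25359522e-01  2.01535747e+00  1.50218265e-04
  1.25166859e+00 -1.84046619e+00] 0.3610630312746336 [ 0.26494099  0.37809717 -0.42343437] [ 0.01478291 -0.01624065 -0.00669143]
[322 205  16  50 717] 0.1039 ((487.0569763183594, 86.43791198730469), (36.37525939941406, 10.684998512268066), 13.234355926513672)
[218 207  45  44 735] 0.1039 ((500.847900390625, 24.88378143310547), (37.35569763183594, 11.180747032165527), 54.634517669677734)
[ 34 209  55  36 741] 0.1036 ((528.7274169921875, -98.24947357177734), (38.29654312133789, 12.039567947387695), 70.71167755126953)
[123 216  56  24 713] 0.1038 ((514.6928100585938, -36.94011688232422), (11.329373359680176, 38.39305114746094), 0.8348084688186646)
```

View pics/w1.png

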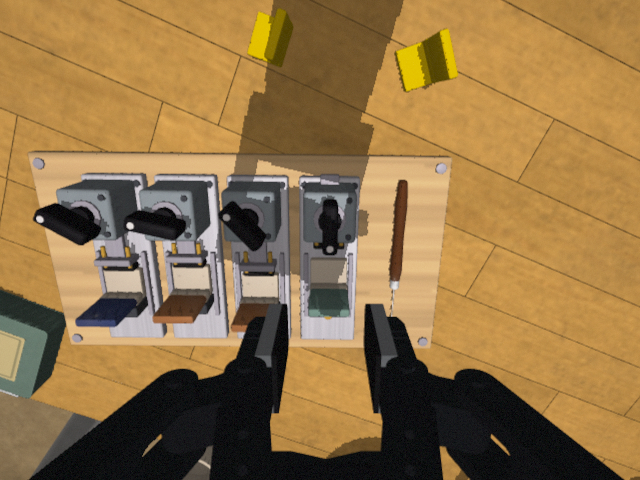

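The wrist view shows the loose knob bar at about (330,226), with its white dot at (330,250) towards the tile. The fingers at (270,350) and (380,350) straddle its line. I'll lower the arm and check again from close by.

```bash
python3 - <<'E'
from h import *
to([.4865,.0862,.125],103.25)
d=np.load("w.npy",allow_pickle=True).item();P=pts(d["s"],d["R"],d["o"])
a=np.radians(13.25);X=np.array([np.cos(a),np.sin(a)]);Y=np.array([-X[1],X[0]])
q=P[...,:2]-np.array([.487,.0865]);x=q@X;y=q@Y
for k in np.arange(-.04,.13,.005):   # height profile along the station
    w=P[...,2][(abs(y)<.018)&(abs(x-k)<.0025)]
    if len(w): print(round(k,3),w.min().round(3),w.max().round(3),end=" | ")
E
```

```text
t 2.4 shift [-0.0066  0.0069  0.3545] turn [0.     0.     0.0005]
-0.04 -0.001 0.014 | -0.035 0.011 0.015 | -0.03 0.01 0.038 | -0.025 0.011 0.04 | -0.02 0.022 0.319 | -0.015 0.068 0.317 | -0.01 0.069 0.313 | -0.005 0.068 0.279 | -0.0 0.069 0.279 | 0.005 0.069 0.278 | 0.01 0.068 0.271 | 0.015 0.069 0.107 | 0.02 0.068 0.105 | 0.025 0.067 0.067 | 0.035 0.036 0.04 | 0.04 0.023 0.039 | 0.045 0.023 0.026 | 0.05 0.023 0.035 | 0.055 0.024 0.035 | 0.06 0.024 0.035 | 0.065 0.024 0.035 | 0.07 0.024 0.036 | 0.075 0.024 0.087 | 0.08 0.024 0.087 | 0.085 0.027 0.028 | 0.095 0.057 0.058 | 0.1 0.05 0.057 | 0.115 0.024 0.026 | 0.12 0.023 0.027 | 0.125 0.023 0.027 |
```

>>> {"name": "move_arm", "arguments": {"plan": [[-0.0066, 0.007, 0.15, 0, 0, 0.0005, 0.36], [-0.0066, 0.007, 0.3, 0, 0, 0.0005, 0.36], [-0.0066, 0.007, 0.355, 0, 0, 0.0005, 0.36], [-0.0066, 0.007, 0.355, 0, 0, 0.0005, 0.36], [-0.0066, 0.007, 0.355, 0, 0, 0.0005, 0.36]]}}

```text
time: 2.9
tool_pos: [0.4873, 0.0854, 0.1255]
orientation: [[-0.974, -0.228, 0.001], [-0.228, 0.974, -0.0], [-0.001, -0.0, -1.0]]
force: [0.2, 0.4, 0.9]
grip_width: 0.361
finger_force: 0.0
```

```bash
python3 look.py w2
```

```text
2.9 [0.4873 0.0854 0.1255] [-3.18731003e-02  3.15796513e-03  2.10035104e+00  2.70183779e-05
  1.03733285e+00 -1.83220919e+00] 0.36066975295201503 [0.18242643 0.44646734 0.86153257] [ 0.01042354 -0.01170973 -0.01947103]
[ 318  254   25   77 1648] 0.1039 ((486.4767150878906, 86.30352020263672), (38.38123321533203, 10.765615463256836), 12.759346961975098)
[ 155  259   73   67 1775] 0.1037 ((500.3559875488281, 25.122879028320312), (37.40093994140625, 12.645684242248535), 53.74607849121094)
[   9  273   89   37 1827] 0.1036 ((514.079833984375, -36.410301208496094), (39.16338348388672, 12.782062530517578), 89.61138153076172)
```

View pics/w2.png

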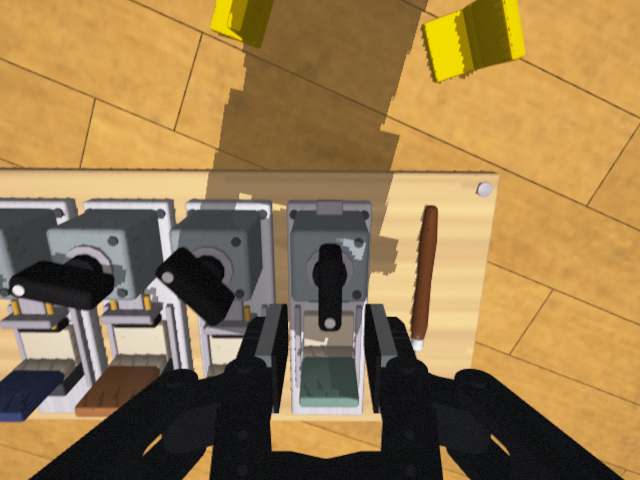

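The bar (318–343, 254–331) lies centred between the fingertips (288 and 366). Next I'll descend and close. The TCP will stay near z = 0.082, above the collar under the bar.

```bash
python3 - <<'E'
from h import *
to([.4867,.0863,.082],103.2)
E
```

```text
t 2.95 shift [0.004  0.0043 0.1483] turn [-0.0001  0.0004 -0.0002]
```

>>> {"name": "move_arm", "arguments": {"plan": [[0.004, 0.004, 0.07, 0, 0, 0, 0.36], [0.004, 0.004, 0.148, 0, 0, 0, 0.36], [0.004, 0.004, 0.148, 0, 0, 0, 0.36], [0.004, 0.004, 0.148, 0, 0, 0, 0.36], [0.004, 0.004, 0.148, 0, 0, 0, 0]]}}

```text
time: 3.45
tool_pos: [0.4871, 0.086, 0.0826]
orientation: [[-0.974, -0.227, 0.004], [-0.227, 0.974, -0.0], [-0.004, -0.001, -1.0]]
force: [0.6, -1.6, 0.5]
grip_width: 0.205
finger_force: 0.0
```

>>> {"name": "move_arm", "arguments": {"plan": [[0, 0, 0, 0, 0, 0, 0], [0, 0, 0, 0, 0, 0, 0], [0, 0, 0, 0, 0, 0, 0], [0, 0, 0, 0, 0, 0, 0], [0, 0, 0, 0, 0, 0, 0]]}}

```text
time: 3.95
tool_pos: [0.4868, 0.0871, 0.0828]
orientation: [[-0.974, -0.225, 0.003], [-0.225, 0.974, 0.003], [-0.004, 0.002, -1.0]]
force: [-1.8, 4.6, 4.3]
grip_width: 0.116
finger_force: 60.5
```

```bash
python3 -c "
from h import *
st=robot.read_state();print(st)"
```

```text
{'time': 3.95, 'qpos': array([-0.02977042,  0.06739712,  2.1251187 ,  0.00341277,  0.94596881,
       -1.82978311]), 'qd': array([-0.00076611,  0.00178493, -0.0003819 ,  0.0002959 , -0.00081239,
        0.00076335]), 'joint_torque': array([ -2.32726179, -24.8278302 , -23.12738299,  -0.99535156,
        -0.44105711,  -0.20184725]), 'tool_pos': array([0.48679393, 0.08713875, 0.08280779]), 'orientation': array([[-0.97428951, -0.2252771 ,  0.00319179],
       [-0.22526912,  0.97429291,  0.00267414],
       [-0.00371216,  0.00188638, -0.99999133]]), 'force': array([-1.79077849,  4.58229604,  4.31894636]), 'ft_torque': array([ 0.78136506,  0.27680222, -0.17289036]), 'finger_force': 60.497785806655884, 'grip_width': 0.11584535874882082}
```

>>> {"name": "move_arm", "arguments": {"plan": [[0, 0, 0, 0, 0, 0.02, 0], [0, 0, 0, 0, 0, 0.04, 0], [0, 0, 0, 0, 0, 0.06, 0], [0, 0, 0, 0, 0, 0.08, 0], [0, 0, 0, 0, 0, 0.08, 0]]}}

```text
time: 4.45
tool_pos: [0.4868, 0.0869, 0.0828]
orientation: [[-0.962, 0.273, 0.003], [0.273, 0.962, 0.002], [-0.002, 0.002, -1.0]]
force: [-1.8, 3.1, 5.5]
grip_width: 0.112
finger_force: 60.5
```

```bash
cat > stt.py <<'E'
from h import *
st=robot.read_state();R=np.array(st["orientation"]);y=R[:,1]
a=103.02-np.degrees(np.arctan2(y[1],y[0]))
print("t",st["time"],"turned rad",np.radians(a).round(4),"pos",np.round(st["tool_pos"],4),"F",np.round(st["force"],2),"M",np.round(st["ft_torque"],3),"j6",st["joint_torque"][5].round(3),"tilt",R[:2,2].round(4))
E
python3 stt.py
```

```text
t 4.45 turned rad 0.5035 pos [0.4868 0.0869 0.0828] F [-1.78  3.1   5.47] M [ 0.516  0.3   -0.269] j6 0.001 tilt [0.003  0.0016]
```

>>> {"name": "move_arm", "arguments": {"plan": [[0, 0, 0, 0, 0, 0.02, 0], [0, 0, 0, 0, 0, 0.04, 0], [0, 0, 0, 0, 0, 0.06, 0], [0, 0, 0, 0, 0, 0.08, 0], [0, 0, 0, 0, 0, 0.1, 0], [0, 0, 0, 0, 0, 0.12, 0], [0, 0, 0, 0, 0, 0.14, 0], [0, 0, 0, 0, 0, 0.14, 0], [0, 0, 0, 0, 0, 0.14, 0]]}}

```text
time: 5.35
tool_pos: [0.4863, 0.0865, 0.0828]
orientation: [[-0.404, 0.915, 0.002], [0.915, 0.404, 0.001], [0.0, 0.002, -1.0]]
force: [-3.9, 3.7, 6.6]
grip_width: 0.113
finger_force: 60.7
```

```bash
python3 stt.py; python3 - <<'E'
from h import *
s=robot.snapshot("side");np.save("side2.npy",s,allow_pickle=True)
save("side2",cv2.resize(s["image"][165:325,230:360],None,fx=4.5,fy=3.7,interpolation=cv2.INTER_CUBIC))
s=robot.snapshot("wrist");save("w3",s["image"])
E
```

```text
t 5.35 turned rad 1.3818 pos [0.4863 0.0865 0.0828] F [-3.93  3.68  6.6 ] M [ 0.237  0.49  -0.283] j6 -0.238 tilt [0.0015 0.001 ]
```

View pics/side2.png

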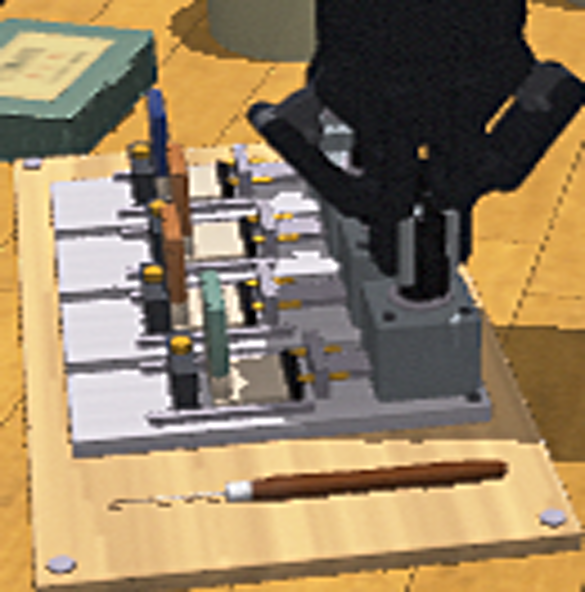

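The side crop shows the black pad touching the tile's foot (about x = 297). A few mm remain between the tile's back (about 210) and the stop (about 200). I'll turn in small steps from here and watch the moment Mz.

>>> {"name": "move_arm", "arguments": {"plan": [[0, 0, 0, 0, 0, 0.005, 0], [0, 0, 0, 0, 0, 0.01, 0], [0, 0, 0, 0, 0, 0.01, 0]]}}

```text
time: 5.75
tool_pos: [0.4863, 0.0865, 0.0828]
orientation: [[-0.348, 0.938, 0.001], [0.938, 0.348, 0.001], [0.0, 0.002, -1.0]]
force: [-3.2, 2.9, 6.1]
grip_width: 0.112
finger_force: 60.7
```

```bash
python3 stt.py
```

```text
t 5.75 turned rad 1.443 pos [0.4863 0.0865 0.0828] F [-3.21  2.94  6.13] M [0.314 0.624 0.126] j6 0.151 tilt [0.0015 0.0006]
```

>>> {"name": "move_arm", "arguments": {"plan": [[0, 0, 0, 0, 0, 0.005, 0], [0, 0, 0, 0, 0, 0.01, 0], [0, 0, 0, 0, 0, 0.01, 0]]}}

```text
time: 6.05
tool_pos: [0.4863, 0.0865, 0.0828]
orientation: [[-0.288, 0.958, 0.001], [0.958, 0.288, 0.001], [0.0, 0.001, -1.0]]
force: [-3.4, 2.4, 6.6]
grip_width: 0.114
finger_force: 60.7
```

```bash
python3 stt.py
```

```text
t 6.05 turned rad 1.5058 pos [0.4863 0.0865 0.0828] F [-3.39  2.42  6.6 ] M [0.287 0.632 0.096] j6 0.152 tilt [0.0014 0.0006]
```

>>> {"name": "move_arm", "arguments": {"plan": [[0, 0, 0, 0, 0, 0.002, 0], [0, 0, 0, 0, 0, 0.004, 0], [0, 0, 0, 0, 0, 0.006, 0]]}}

```text
time: 6.35
tool_pos: [0.4863, 0.0865, 0.0828]
orientation: [[-0.252, 0.968, 0.001], [0.968, 0.252, 0.0], [0.0, 0.001, -1.0]]
force: [-2.6, 3.4, 7.2]
grip_width: 0.115
finger_force: 60.7
```

```bash
python3 stt.py
```

```text
t 6.35 turned rad 1.5429 pos [0.4863 0.0865 0.0828] F [-2.6   3.4   7.16] M [0.445 0.605 0.251] j6 0.193 tilt [0.0014 0.0004]
```

>>> {"name": "move_arm", "arguments": {"plan": [[0, 0, 0, 0, 0, 0.002, 0], [0, 0, 0, 0, 0, 0.004, 0], [0, 0, 0, 0, 0, 0.006, 0]]}}

```text
time: 6.65
tool_pos: [0.4862, 0.0865, 0.0828]
orientation: [[-0.216, 0.976, 0.001], [0.976, 0.216, 0.0], [0.0, 0.001, -1.0]]
force: [-3.5, 3.1, 7.2]
grip_width: 0.112
finger_force: 60.7
```

```bash
python3 stt.py
```

```text
t 6.65 turned rad 1.5805 pos [0.4862 0.0865 0.0828] F [-3.51  3.09  7.2 ] M [0.381 0.588 0.309] j6 0.193 tilt [0.0013 0.0004]
```

>>> {"name": "move_arm", "arguments": {"plan": [[0, 0, 0, 0, 0, 0.002, 0], [0, 0, 0, 0, 0, 0.004, 0], [0, 0, 0, 0, 0, 0.006, 0]]}}

```text
time: 6.95
tool_pos: [0.4862, 0.0865, 0.0828]
orientation: [[-0.179, 0.984, 0.001], [0.984, 0.179, 0.0], [0.0, 0.001, -1.0]]
force: [-2.7, 2.6, 6.9]
grip_width: 0.111
finger_force: 60.7
```

```bash
python3 stt.py; python3 - <<'E'
from h import *
s=robot.snapshot("side")
save("side3",cv2.resize(s["image"][225:290,240:320],None,fx=9,fy=9,interpolation=cv2.INTER_CUBIC))
E
```

```text
t 6.95 turned rad 1.6182 pos [0.4862 0.0865 0.0828] F [-2.68  2.55  6.89] M [0.366 0.633 0.301] j6 0.193 tilt [0.0012 0.0004]
```

View pics/side3.png

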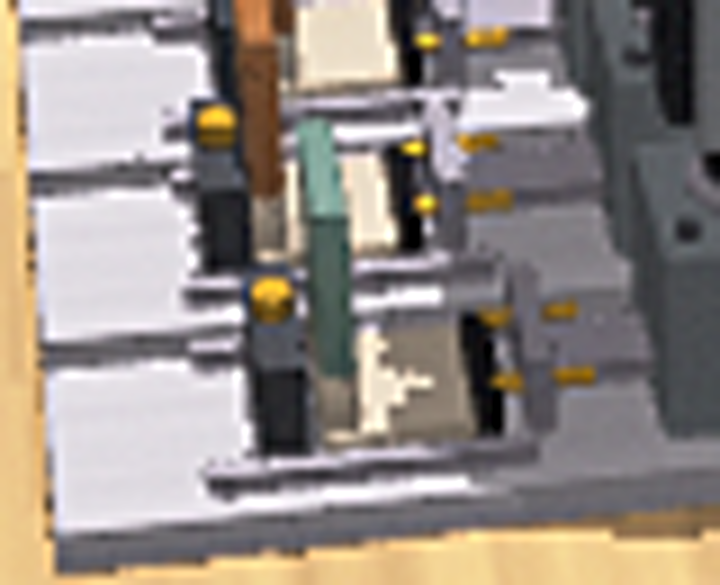

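The tile's back (about x = 315) is now only 1–2 mm from the stop (about 307). In steady motion j6 reads a clean 0.193, so I'll use it as the contact signal and keep the same steps.

>>> {"name": "move_arm", "arguments": {"plan": [[0, 0, 0, 0, 0, 0.002, 0], [0, 0, 0, 0, 0, 0.004, 0], [0, 0, 0, 0, 0, 0.006, 0]]}}

```text
time: 7.3
tool_pos: [0.4862, 0.0865, 0.0828]
orientation: [[-0.142, 0.99, 0.001], [0.99, 0.142, 0.0], [0.0, 0.001, -1.0]]
force: [-3.6, 2.3, 7.4]
grip_width: 0.111
finger_force: 60.7
```

```bash
python3 stt.py
```

```text
t 7.3 turned rad 1.656 pos [0.4862 0.0865 0.0828] F [-3.61  2.26  7.35] M [0.342 0.685 0.251] j6 0.193 tilt [0.0011 0.0004]
```

>>> {"name": "move_arm", "arguments": {"plan": [[0, 0, 0, 0, 0, 0.002, 0], [0, 0, 0, 0, 0, 0.004, 0], [0, 0, 0, 0, 0, 0.006, 0]]}}

```text
time: 7.6
tool_pos: [0.4862, 0.0865, 0.0828]
orientation: [[-0.104, 0.995, 0.001], [0.995, 0.104, 0.0], [0.0, 0.001, -1.0]]
force: [-3.1, 3.0, 7.7]
grip_width: 0.117
finger_force: 60.7
```

```bash
python3 stt.py
```

```text
t 7.6 turned rad 1.6937 pos [0.4862 0.0865 0.0828] F [-3.07  2.97  7.7 ] M [0.379 0.667 0.306] j6 0.194 tilt [0.001  0.0004]
```

>>> {"name": "move_arm", "arguments": {"plan": [[0, 0, 0, 0, 0, 0.002, 0], [0, 0, 0, 0, 0, 0.004, 0], [0, 0, 0, 0, 0, 0.006, 0]]}}

```text
time: 7.9
tool_pos: [0.4861, 0.0865, 0.0828]
orientation: [[-0.067, 0.998, 0.001], [0.998, 0.067, 0.0], [0.0, 0.001, -1.0]]
force: [-2.7, 3.3, 7.1]
grip_width: 0.116
finger_force: 60.7
```

```bash
python3 stt.py
```

```text
t 7.9 turned rad 1.7314 pos [0.4861 0.0865 0.0828] F [-2.71  3.25  7.1 ] M [0.314 0.699 0.25 ] j6 0.194 tilt [0.001  0.0004]
```

>>> {"name": "move_arm", "arguments": {"plan": [[0, 0, 0, 0, 0, 0.002, 0], [0, 0, 0, 0, 0, 0.004, 0], [0, 0, 0, 0, 0, 0.006, 0]]}}

```text
time: 8.2
tool_pos: [0.4861, 0.0865, 0.0828]
orientation: [[-0.029, 1.0, 0.001], [1.0, 0.029, 0.0], [0.0, 0.001, -1.0]]
force: [-3.0, 2.9, 7.7]
grip_width: 0.117
finger_force: 60.8
```

```bash
python3 stt.py
```

```text
t 8.2 turned rad 1.769 pos [0.4861 0.0865 0.0828] F [-2.96  2.93  7.67] M [0.366 0.689 0.294] j6 0.194 tilt [0.0009 0.0004]
```

>>> {"name": "move_arm", "arguments": {"plan": [[0, 0, 0, 0, 0, 0.002, 0], [0, 0, 0, 0, 0, 0.004, 0], [0, 0, 0, 0, 0, 0.006, 0]]}}

```text
time: 8.5
tool_pos: [0.4861, 0.0865, 0.0828]
orientation: [[0.009, 1.0, 0.001], [1.0, -0.009, 0.0], [0.0, 0.001, -1.0]]
force: [-3.5, 3.0, 7.5]
grip_width: 0.117
finger_force: 60.8
```

```bash
python3 stt.py; python3 - <<'E'
from h import *
s=robot.snapshot("side")
save("side4",cv2.resize(s["image"][225:290,240:320],None,fx=9,fy=9,interpolation=cv2.INTER_CUBIC))
E
```

```text
t 8.5 turned rad 1.8067 pos [0.4861 0.0865 0.0828] F [-3.5   2.96  7.48] M [0.369 0.725 0.303] j6 0.211 tilt [0.0009 0.0004]
```

View pics/side4.png

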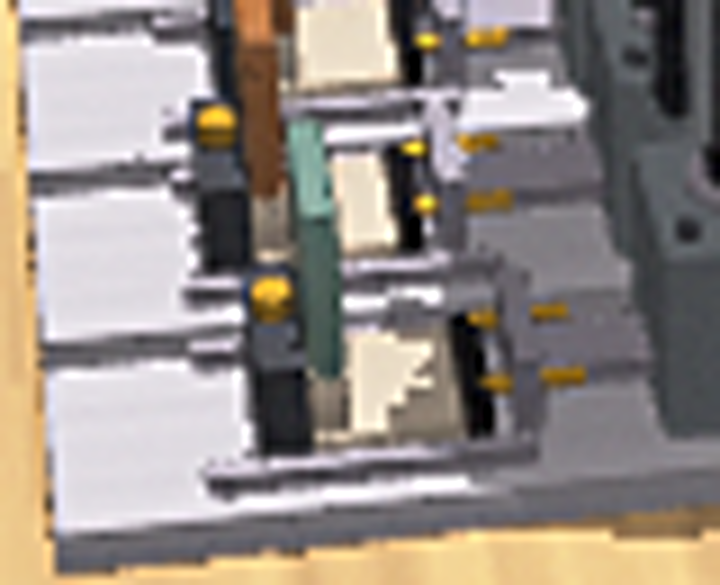

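The tile now meets the stop in the image, and j6 has started to rise, so contact was near 1.787 rad. The target is about 1.91 rad.

>>> {"name": "move_arm", "arguments": {"plan": [[0, 0, 0, 0, 0, 0.002, 0], [0, 0, 0, 0, 0, 0.004, 0], [0, 0, 0, 0, 0, 0.006, 0]]}}

```text
time: 8.85
tool_pos: [0.4861, 0.0865, 0.0828]
orientation: [[0.046, 0.999, 0.001], [0.999, -0.046, 0.0], [0.0, 0.001, -1.0]]
force: [-3.7, 3.5, 7.6]
grip_width: 0.114
finger_force: 60.8
```

```bash
python3 stt.py
```

```text
t 8.85 turned rad 1.8442 pos [0.4861 0.0865 0.0828] F [-3.69  3.5   7.59] M [0.368 0.74  0.303] j6 0.24 tilt [0.0007 0.0004]
```

>>> {"name": "move_arm", "arguments": {"plan": [[0, 0, 0, 0, 0, 0.002, 0], [0, 0, 0, 0, 0, 0.004, 0], [0, 0, 0, 0, 0, 0.006, 0]]}}

```text
time: 9.15
tool_pos: [0.4861, 0.0865, 0.0828]
orientation: [[0.084, 0.996, 0.001], [0.996, -0.084, 0.0], [0.0, 0.001, -1.0]]
force: [-4.5, 3.6, 6.4]
grip_width: 0.115
finger_force: 60.8
```

```bash
python3 stt.py
```

```text
t 9.15 turned rad 1.8817 pos [0.4861 0.0865 0.0828] F [-4.52  3.6   6.44] M [0.372 0.708 0.318] j6 0.27 tilt [0.0007 0.0004]
```

>>> {"name": "move_arm", "arguments": {"plan": [[0, 0, 0, 0, 0, 0.002, 0], [0, 0, 0, 0, 0, 0.004, 0], [0, 0, 0, 0, 0, 0.006, 0]]}}

```text
time: 9.45
tool_pos: [0.486, 0.0865, 0.0828]
orientation: [[0.121, 0.993, 0.001], [0.993, -0.121, 0.0], [0.0, 0.001, -1.0]]
force: [-3.3, 3.0, 7.4]
grip_width: 0.113
finger_force: 60.9
```

```bash
python3 stt.py
```

```text
t 9.45 turned rad 1.9193 pos [0.486  0.0865 0.0828] F [-3.26  2.99  7.37] M [0.408 0.739 0.374] j6 0.299 tilt [0.0006 0.0003]
```

>>> {"name": "move_arm", "arguments": {"plan": [[0, 0, 0, 0, 0, 0, 0.34], [0, 0, 0, 0, 0, 0, 0.34], [0, 0, 0, 0, 0, 0, 0.34], [0, 0, 0, 0, 0, 0, 0.34], [0, 0, 0, 0, 0, 0, 0.34], [0, 0, -0.05, 0, 0, 0, 0.34], [0, 0, -0.15, 0, 0, 0, 0.34], [0, 0, -0.3, 0, 0, 0, 0.34], [0, 0, -0.45, 0, 0, 0, 0.34], [0, 0, -0.5, 0, 0, 0, 0.34], [0, 0, -0.5, 0, 0, 0, 0.34]]}}

```text
time: 10.55
tool_pos: [0.4872, 0.0859, 0.2337]
orientation: [[0.123, 0.992, 0.007], [0.992, -0.123, -0.0], [0.001, 0.007, -1.0]]
force: [-0.7, -0.1, 0.1]
grip_width: 0.338
finger_force: 0.0
```

```bash
python3 stt.py; python3 - <<'E'
from h import *
s=robot.snapshot("side")
save("side5",cv2.resize(s["image"][175:290,240:345],None,fx=7,fy=5,interpolation=cv2.INTER_CUBIC))
E
python3 look.py w5
```

```text
t 10.55 turned rad 1.9209 pos [0.4872 0.0859 0.2337] F [-0.67 -0.06  0.06] M [ 0.028  0.033 -0.048] j6 -0.0 tilt [ 0.0067 -0.0003]
10.6 [0.4857 0.0859 0.2308] [-3.09072027e-02 -1.23217109e-01  2.01436866e+00 -5.19874711e-05
  1.24883060e+00  9.21735425e-02] 0.3398077275845692 [ 0.17096408  0.59628217 -1.0769783 ] [-0.01133866  0.00182251  0.01370682]
[318 200  16  52 735] 0.1038 ((487.7826232910156, 87.80767822265625), (37.506126403808594, 10.695274353027344), 83.25955200195312)
[338 280  34  44 611] 0.1037 ((501.8241882324219, 26.092973709106445), (38.14832305908203, 11.455843925476074), 54.35243606567383)
```

View pics/side5.png

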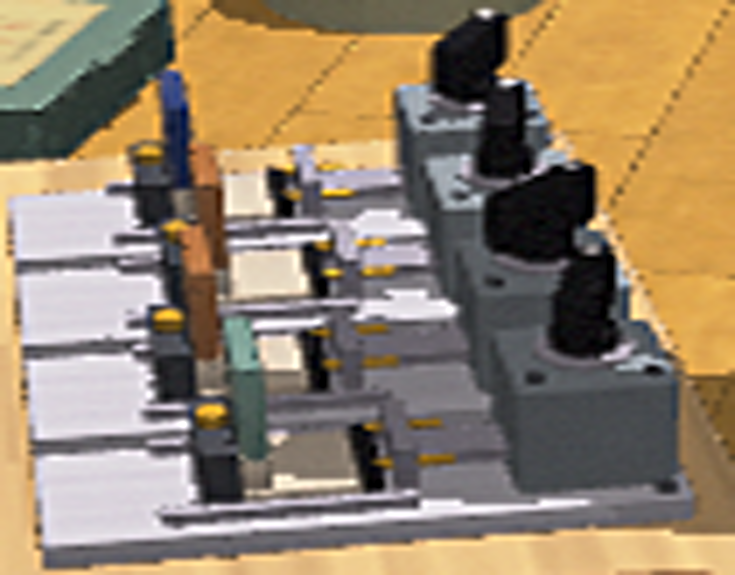

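The tile stands against its stop with the pad pressed in. The knob reads about 110° (1.92 rad), where I left it, and the gripper is clear.

```bash
python3 -c "
from h import *
print(robot.sign_off())"
```

```text
the job is handed in; nothing more can be done
None
```

I turned the loose station's knob 1.92 rad clockwise in a single grip, released it with the tile against its stop at an estimated 9 N of pad force (from joint torque), and handed the job in; no verdict came back.

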